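Unload the block heater into the bottle rack, keeping the samples in order

TASK

The four samples are done: move the brown bottles with the red, yellow, green and blue caps out of the block heater into the empty white four-place rack, one to a compartment, in the same left-to-right order (seen from the robot) in which they stand in the heater at the start. Keep them upright, do not drop them, and leave every bottle standing free on the rack's floor.

Things in the scene. Friction and masses are not known exactly. Their poses are not given: they have to be found in the camera images.
- heater: White block heater (off), fixed, 296 mm wide, 78 mm high, sloping dark panel towards the robot. Origin: on the table under the middle of its row of four metal blocks. x away from the robot (turned at most 0.3 rad), y to the left as seen from the robot, z up. Housing from x = -120 to +55 mm. The blocks sit at x = 0, y = +96, +32, -32, -96 mm (left to right).
- rack: White plastic four-place bottle rack, fixed, empty, 264 mm long (y), 72 mm deep (x), 48 mm high. Origin: on the table under its middle; axes as the heater's (turned at most 0.3 rad). Four open compartments at x = 0, y = +96, +32, -32, -96 mm (left to right), each 60 by 60 mm clear, 4 mm between them; floor 6 mm, top of the walls 46 mm (ends 48 mm) above the table.
- bottle_red: Sample bottle of brown (amber) glass with a white label and a red screw cap, loose, 140 g more or less. Body 44 mm in diameter to 58 mm height, neck above it, cap 38 mm in diameter from 71 to 95 mm height. Origin: centre of its underside, z up along the bottle. Stands at the start in the bore of the red block; neighbouring bottles stand 64 mm apart centre to centre.
- bottle_yellow: Sample bottle of brown (amber) glass with a white label and a yellow screw cap, loose, 140 g more or less. Body 44 mm in diameter to 58 mm height, neck above it, cap 38 mm in diameter from 71 to 95 mm height. Origin: centre of its underside, z up along the bottle. Stands at the start in the bore of the yellow block; neighbouring bottles stand 64 mm apart centre to centre.
- bottle_green: Sample bottle of brown (amber) glass with a white label and a green screw cap, loose, 140 g more or less. Body 44 mm in diameter to 58 mm height, neck above it, cap 38 mm in diameter from 71 to 95 mm height. Origin: centre of its underside, z up along the bottle. Stands at the start in the bore of the green block; neighbouring bottles stand 64 mm apart centre to centre.
- bottle_blue: Sample bottle of brown (amber) glass with a white label and a blue screw cap, loose, 140 g more or less. Body 44 mm in diameter to 58 mm height, neck above it, cap 38 mm in diameter from 71 to 95 mm height. Origin: centre of its underside, z up along the bottle. Stands at the start in the bore of the blue block; neighbouring bottles stand 64 mm apart centre to centre.
- block_red: Red anodised metal block in the heater, fixed, 66 mm deep, 62 mm wide, 53 mm high, with one upright round bore 48 mm wide and 38 mm deep that holds the red-capped bottle at the start. Origin: centre of its underside, 35 mm above the table; the block's top is 88 mm and the floor of its bore 50 mm above the table. Stays where it is, so it still shows where its bottle came from.
- block_yellow: Yellow anodised metal block in the heater, fixed, 66 mm deep, 62 mm wide, 53 mm high, with one upright round bore 48 mm wide and 38 mm deep that holds the yellow-capped bottle at the start. Origin: centre of its underside, 35 mm above the table; the block's top is 88 mm and the floor of its bore 50 mm above the table. Stays where it is, so it still shows where its bottle came from.
- block_green: Green anodised metal block in the heater, fixed, 66 mm deep, 62 mm wide, 53 mm high, with one upright round bore 48 mm wide and 38 mm deep that holds the green-capped bottle at the start. Origin: centre of its underside, 35 mm above the table; the block's top is 88 mm and the floor of its bore 50 mm above the table. Stays where it is, so it still shows where its bottle came from.
- block_blue: Blue anodised metal block in the heater, fixed, 66 mm deep, 62 mm wide, 53 mm high, with one upright round bore 48 mm wide and 38 mm deep that holds the blue-capped bottle at the start. Origin: centre of its underside, 35 mm above the table; the block's top is 88 mm and the floor of its bore 50 mm above the table. Stays where it is, so it still shows where its bottle came from.
Things that resemble listed ones, but are neither listed nor needed, are in the scene too. Leave any black or pink look-alike of the bottle_red alone.

How it is judged:
At the end, for the whole second after the job is handed in: Each bottle stands upright (within 0.1 rad), at rest on the floor (5 mm) of its own rack compartment, within 15 mm of its centre each way; that compartment has the same place, counted from the left, as the block of its cap's colour has in the heater (((y of block_red in the frame of heater between 0.076 and 0.116 m and y of bottle_red in the frame of rack between 0.081 and 0.111 m) or (y of block_red in the frame of heater between 0.012 and 0.052 m and y of bottle_red in the frame of rack between 0.017 and 0.047 m) or (y of block_red in the frame of heater between -0.052 and -0.012 m and y of bottle_red in the frame of rack between -0.047 and -0.017 m) or (y of block_red in the frame of heater between -0.116 and -0.076 m and y of bottle_red in the frame of rack between -0.111 and -0.081 m)) and x of bottle_red in the frame of rack between -0.015 and 0.015 m and z of bottle_red in the frame of rack between 0.002 and 0.011 m and angle between each of bottle_red, bottle_yellow, bottle_green, bottle_blue's own z axis and vertical below 0.1 rad and linear speed of each of bottle_red, bottle_yellow, bottle_green, bottle_blue below 0.02 m/s and angular speed of each of bottle_red, bottle_yellow, bottle_green, bottle_blue below 0.2 rad/s and ((y of block_yellow in the frame of heater between 0.076 and 0.116 m and y of bottle_yellow in the frame of rack between 0.081 and 0.111 m) or (y of block_yellow in the frame of heater between 0.012 and 0.052 m and y of bottle_yellow in the frame of rack between 0.017 and 0.047 m) or (y of block_yellow in the frame of heater between -0.052 and -0.012 m and y of bottle_yellow in the frame of rack between -0.047 and -0.017 m) or (y of block_yellow in the frame of heater between -0.116 and -0.076 m and y of bottle_yellow in the frame of rack between -0.111 and -0.081 m)) and x of bottle_yellow in the frame of rack between -0.015 and 0.015 m and z of bottle_yellow in the frame of rack between 0.002 and 0.011 m and ((y of block_green in the frame of heater between 0.076 and 0.116 m and y of bottle_green in the frame of rack between 0.081 and 0.111 m) or (y of block_green in the frame of heater between 0.012 and 0.052 m and y of bottle_green in the frame of rack between 0.017 and 0.047 m) or (y of block_green in the frame of heater between -0.052 and -0.012 m and y of bottle_green in the frame of rack between -0.047 and -0.017 m) or (y of block_green in the frame of heater between -0.116 and -0.076 m and y of bottle_green in the frame of rack between -0.111 and -0.081 m)) and x of bottle_green in the frame of rack between -0.015 and 0.015 m and z of bottle_green in the frame of rack between 0.002 and 0.011 m and ((y of block_blue in the frame of heater between 0.076 and 0.116 m and y of bottle_blue in the frame of rack between 0.081 and 0.111 m) or (y of block_blue in the frame of heater between 0.012 and 0.052 m and y of bottle_blue in the frame of rack between 0.017 and 0.047 m) or (y of block_blue in the frame of heater between -0.052 and -0.012 m and y of bottle_blue in the frame of rack between -0.047 and -0.017 m) or (y of block_blue in the frame of heater between -0.116 and -0.076 m and y of bottle_blue in the frame of rack between -0.111 and -0.081 m)) and x of bottle_blue in the frame of rack between -0.015 and 0.015 m and z of bottle_blue in the frame of rack between 0.002 and 0.011 m); the robot touches nothing.
It fails at once if a bottle is tipped over by more than about 35 degrees (angle between any of bottle_red, bottle_yellow, bottle_green, bottle_blue's own z axis and vertical above 0.6 rad).
It fails at once if a bottle is dropped (falls out of the fingers through 3 cm or more, faster than 0.8 m/s) ((linear speed of bottle_red above 0.8 m/s and contact force between bottle_red and the fingers below 0.05 N) or (linear speed of bottle_yellow above 0.8 m/s and contact force between bottle_yellow and the fingers below 0.05 N) or (linear speed of bottle_green above 0.8 m/s and contact force between bottle_green and the fingers below 0.05 N) or (linear speed of bottle_blue above 0.8 m/s and contact force between bottle_blue and the fingers below 0.05 N)).
It also fails if it takes over 96 s, if anything falls off the work surface, if the arm or the gripper's body presses on something with over 40 N, if the wrist force passes 120 N, or if a joint passes its speed limit or range.

ROBOT

A 6-joint arm with a two-finger parallel gripper is mounted at the origin on the work surface. World frame = base frame: x ahead of the robot, y to its left, z up, the work surface at z = 0. Lengths are in m, angles in rad, forces in N, time in s.
With the tool pointing down it reaches from about 0.375 to 0.9 m from the base axis. Payload 3.1 kg.
Tool frame: the origin (TCP) lies at the very end of the fingers, on their centre line; the grasp point (between the pads) lies 19 mm behind it (manip.pinch_z is the distance from the TCP to the grasp point, in m); z points along the fingers, y is the direction in which the jaws open and shut (so a half turn about z gives the same grasp; the last joint's range is limited). The gripper opens to 85 mm and grips with 20 to 120 N. Pads are 22 mm wide; open, the fingers measure 114 mm over their backs; the gripper's body (76 mm by 85 mm) begins 54 mm behind the grasp point. The pads swing forward as they close: fully open they stand 13 mm farther back than shut.
Start: joints at [-1.286, 0.527, 1.433, -0, 1.181, -0.178], TCP at [0.28, -0.559, 0.231] pointing down, gripper open.
Joint ranges: [-3.08, 3.08], [-0.75, 2.2], [0.22, 2.44], [-1.43, 4.57], [0, 2.65], [-2.85, 2.85]. Speed limits (rad/s): [2.79, 2.79, 3.14, 3.14, 3.14, 3.14].

INTERFACE

Orientations are given as a unit quaternion [x, y, z, w].
In Python, from station import manip gives the robot as it stands.
- The arm moves only by the tool drive_tool, never from a script. Its argument "increments" is a list of rows, each a list of 7 numbers: the closure in counts, from 0 (fully open) to 255 (shut), then the shift along the tool's x, y, z in cm, then the turn, a rotation vector about the tool's x, y, z in rad. A call has 1 to 20 rows; each row is the pose to reach, as a shift and turn from the pose commanded when the call began, along the tool's axes at that moment; what a row does not reach only later rows make up. A row lasts 1/10 s, in which the tool goes at most 50 mm and 8.59 degrees, less where a joint would pass 70% of its speed; a pose out of reach is approached as far as the arm can. A call with a gripper value outside its range is refused whole. The fingers move at their own pace and stop on an object; "force" is the grip in N (left out, the last holds). Time passes only in rows, so rows that repeat a pose let the fingers close. It gives the time, the measured TCP pose, the force and the opening at its end, in the units of the state.
- manip.sense(): the state, without advancing time (a new reading comes with each control period).
- manip.snapshot(name): name is "scene" or "top" or "wrist"; returns the picture (400x640x3 uint8, red, green, blue); there is no depth.
- manip.camera_model(name): a dict with "mtx" (3x3 intrinsics, pixels), "cam_to_world" (4x4, takes a point from camera to world coordinates). Camera axes: x right, y down, z forward; pixel columns grow to the right and rows downward; lengths in m; the calibration is good to about 2 mm. A picture is of the moment at which its call begins: read the wrist's pose just before it. camera_model takes no time and is no camera call; for the wrist camera it gives the pose at the moment of the call.
- manip.sign_off(): hands the job in, once; it reports no verdict.
The state is a dict: "t": time; "q": joint angles; "qd": joint speeds; "tau": joint torques, N m; "tcp_pos": TCP position; "tool_rot": TCP orientation; "force": force on the tool from outside, world axes, zero at the start; "ft_torque": the same for the moment, N m; "finger_gap": opening from 0.0 (shut) to 1.0 (fully open).
Only numpy, scipy, OpenCV 4.12 (cv2) and the standard library are available. Lean on these libraries where they do the work, as an engineer would, in place of code of your own. Each camera call takes 0.05 s, during which the arm holds its last target. There are 200 camera calls.

## Working session

There is one attempt and no reset: what is moved stays moved. The work goes in short steps, Python scripts to look and compute and a tool call to move; the robot and the scene stay as the last step left them, time stands still between calls to the robot, and variables do not carry over. Pictures are saved under pics/ and viewed, about 12 in all and at most 16, crops included, and the job is handed in when it is done.

Besides the shell and the picture viewer there is one more tool, called as name([rows], argument=value, ...), one row to a line, values as JSON. drive_tool: Moves the arm, as the interface text tells. Its arguments: {"type":"object","properties":{"increments":{"type":"array","items":{"type":"array","items":{"type":"number"}}},"force":{"type":"number"}},"required":["increments"]}

```bash
mkdir -p pics; ls; python3 - <<'E'
from station import manip
import cv2,numpy as np
s=manip.sense();print({k:np.round(v,3).tolist() for k,v in s.items()}, manip.pinch_z)
for n in("scene","top"):
    cv2.imwrite(f"pics/{n}0.png",manip.snapshot(n)[...,::-1]); m=manip.camera_model(n)
    print(n,np.round(m["mtx"],1).tolist(),np.round(m["cam_to_world"],3).tolist())
E
```

```text
pics
{'t': 0.0, 'q': [-1.285, 0.528, 1.434, 0.0, 1.181, -0.178], 'qd': [-0.002, -0.001, 0.0, 0.002, 0.001, 0.001], 'tau': [0.001, -44.234, -17.803, -0.0, 0.008, -0.0], 'tcp_pos': [0.279, -0.558, 0.23], 'tool_rot': [0.973, 0.23, -0.0, -0.001], 'force': [-0.807, 0.505, -0.584], 'ft_torque': [-0.032, 0.004, 0.021], 'finger_gap': 1.002} 0.0187
scene [[431.7, 0.0, 317.3], [0.0, 431.7, 207.5], [0.0, 0.0, 1.0]] [[-0.491, 0.48, -0.727, 1.447], [0.871, 0.277, -0.405, 0.515], [0.007, -0.832, -0.554, 0.702], [0.0, 0.0, 0.0, 1.0]]
top [[392.1, 0.0, 321.6], [0.0, 392.1, 202.2], [0.0, 0.0, 1.0]] [[0.018, -0.989, 0.147, 0.469], [-1.0, -0.02, -0.011, 0.04], [0.014, -0.146, -0.989, 0.932], [0.0, 0.0, 0.0, 1.0]]
```

View pics/scene0.png

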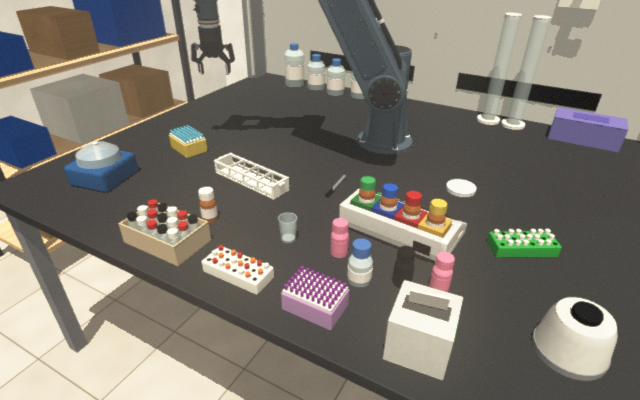

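View pics/top0.png

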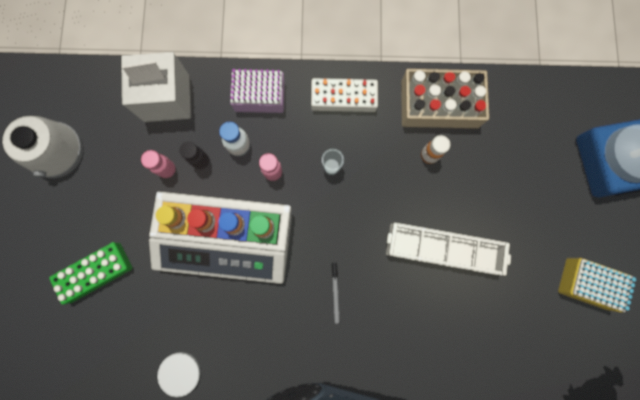

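The scene view shows the white heater at about (400,215) with green, blue, red and yellow caps, and the empty rack at (250,175). In the top view the heater is at (220,235) and, left to right, its caps are yellow (170,216), red (202,221), blue (233,224), green (263,227). The rack is at (448,249). The candidates are:
- **Wanted:** those four coloured caps standing in the blocks of their own colours.
- **Look-alikes to leave alone:** black at (193,155), pinks at (157,162) and (270,166), the blue-capped clear bottle at (233,137) and the white-capped one at (436,150).

Next I'll enlarge to confirm and to pick edges.

```bash
python3 - <<'E'
import cv2,numpy as np
t=cv2.imread("pics/top0.png")
a=cv2.resize(t[180:290,140:300],None,fx=5,fy=5,interpolation=cv2.INTER_CUBIC)[:300*2]
b=cv2.resize(t[215:285,380:520],None,fx=5,fy=5,interpolation=cv2.INTER_CUBIC)
cv2.imwrite("pics/cropA.png",a);cv2.imwrite("pics/cropB.png",b)
E
```

```text
(no output)
```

View pics/cropA.png

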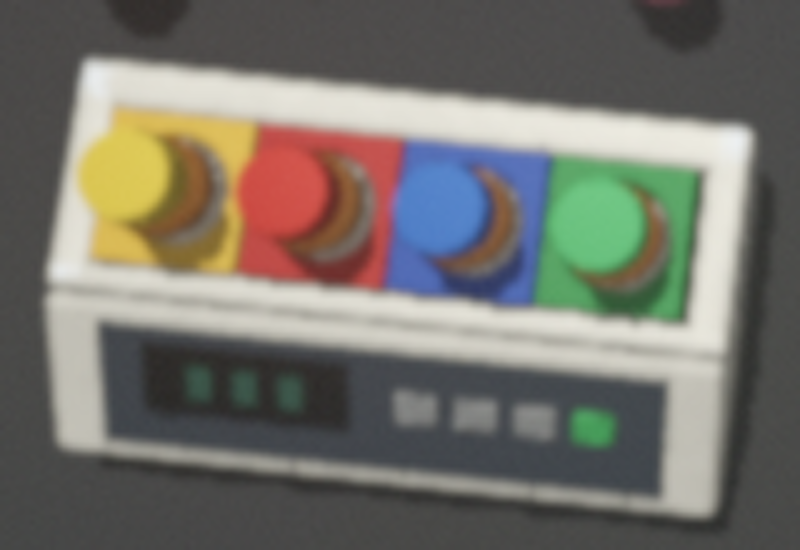

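View pics/cropB.png

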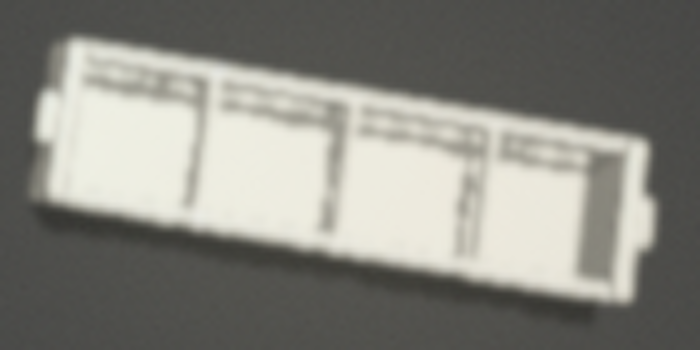

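Left to right the order is confirmed: yellow, red, blue, green, each in its own block. Cap centres in the crop are (126,176), (285,192), (441,209), (597,226). The rack's rim corners in its crop are (70,40), (648,140), (630,300), (52,205). Now I'll triangulate.

```bash
cat > h.py <<'E'
from station import manip
import numpy as np, cv2
def ray(n,px,m=None):
    m=m or manip.camera_model(n); T=m["cam_to_world"]; 
    d=T[:3,:3]@np.linalg.inv(m["mtx"])@np.array([*px,1.]); return T[:3,3],d
def plane(n,px,z,m=None):
    o,d=ray(n,px,m); return o+d*(z-o[2])/d[2]
def frame(p):  # least-squares pose of 4 row points (y=+96..-96)
    y=np.array([.096,.032,-.032,-.096]); c=p.mean(0); v=(y[:,None]*(p-c)).sum(0)/(y@y)
    return c, np.arctan2(-v[0],v[1]), np.linalg.norm(v)
E
python3 - <<'E'
from h import *
t=cv2.imread("pics/top0.png")
P=np.array([plane("top",np.array(c)/5+[140,180],.145)[:2] for c in[(126,176),(285,192),(441,209),(597,226)]])
print(P.round(4).tolist(),frame(P))
R=np.array([plane("top",np.array(c)/5+[380,215],z)[:2] for c,z in[((70,40),.048),((648,140),.048),((630,300),.048),((52,205),.048)]])
print(R.round(4).tolist(),R.mean(0),[np.linalg.norm(R[i]-R[i-1]).round(4) for i in range(4)],
 np.arctan2(-(R[0]-R[1])[0],(R[0]-R[1])[1]),np.arctan2(-(R[3]-R[2])[0],(R[3]-R[2])[1]))
# scene check: caps
s=cv2.imread("pics/scene0.png");T=np.linalg.inv(manip.camera_model("scene")["cam_to_world"]);K=manip.camera_model("scene")["mtx"]
def proj(p): q=K@(T@np.array([*p,1.]))[:3]; return q[:2]/q[2]
s=s.copy();sc=4
v=cv2.resize(s[140:260,205:480],None,fx=2.9,fy=2.9,interpolation=cv2.INTER_CUBIC)
for p in P:
    L=np.array([proj((p[0]+.019*np.cos(a),p[1]+.019*np.sin(a),.145)) for a in np.linspace(0,6.28,40)])
    cv2.polylines(v,[((L-[205,140])*2.9+1).astype(int)],True,(255,255,255),1)
L=np.array([proj((*p,.048)) for p in R]);cv2.polylines(v,[((L-[205,140])*2.9+1).astype(int)],True,(0,0,255),1)
cv2.imwrite("pics/chk.png",v)
E
```

```text
[[0.5528, 0.345], [0.5476, 0.281], [0.542, 0.2182], [0.5363, 0.1554]] (array([0.54469779, 0.24991116]), np.float64(-0.08709280757345697), np.float64(0.9904346541001811))
[[0.5555, -0.1347], [0.5152, -0.3961], [0.4438, -0.3843], [0.4812, -0.1259]] [ 0.49889799 -0.26025751] [np.float64(0.0748), np.float64(0.2646), np.float64(0.0723), np.float64(0.2611)] -0.1529692508226597 -0.14362836470592694
```

View pics/chk.png

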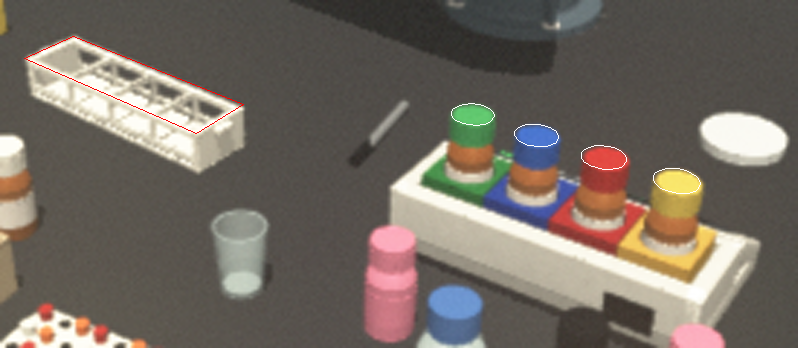

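The overlay agrees within about 2 mm in both views. I'll work from right to left (green, blue, red, yellow), so no bottle is carried over another, with the jaws along the x axis of the heater and rack.

```bash
cat >> h.py <<'E'
from scipy.spatial.transform import Rotation as Ro
H=(np.array([.5447,.2499]),-.087); K=(np.array([.499,-.260]),-.148)
def slot(f,i):  # i=0..3 left to right
    c,a=f; return c+(.096-.064*i)*np.array([-np.sin(a),np.cos(a)])
def R(a):       # tool x left, y ahead, z down
    return Ro.from_matrix(np.array([[-np.sin(a),np.cos(a),0],[np.cos(a),np.sin(a),0],[0,0,-1]]).T)
def delta(p0,R0,p,R1):
    return (R0.inv().apply(np.array(p)-p0)*100).round(2), (R0.inv()*R1).as_rotvec().round(3)
E
python3 - <<'E'
from h import *
s=manip.sense();R0=Ro.from_quat(s["tool_rot"])
print(delta(s["tcp_pos"],R0,[*slot(H,3),.2],R(H[1])),slot(H,3))
for i in(3,2,1,0):
    print(i,"H->K",delta([*slot(H,i),0],R(H[1]),[*slot(K,i),0],R(K[1])),"K->H next",delta([*slot(K,i),0],R(K[1]),[*slot(H,max(i-1,0)),0],R(H[1])))
E
```

```text
(array([ 54.85, -52.23,   3.16]), array([-2.00e-03, -1.00e-03, -1.02e+00])) [0.53635853 0.15426308]
3 H->K (array([-51.18,  -0.71,   0.  ]), array([0.   , 0.   , 0.061])) K->H next (array([57.51, -2.8 ,  0.  ]), array([ 0.   ,  0.   , -0.061]))
2 H->K (array([-51.19,  -0.32,   0.  ]), array([0.   , 0.   , 0.061])) K->H next (array([57.5 , -3.19,  0.  ]), array([ 0.   ,  0.   , -0.061]))
1 H->K (array([-51.2 ,   0.07,   0.  ]), array([0.   , 0.   , 0.061])) K->H next (array([57.49, -3.58,  0.  ]), array([ 0.   ,  0.   , -0.061]))
0 H->K (array([-51.21,   0.46,   0.  ]), array([0.   , 0.   , 0.061])) K->H next (array([51.09, -3.58,  0.  ]), array([ 0.   ,  0.   , -0.061]))
```

drive_tool([
  [0,2,-1.9,0,0,0,-0.05],
  [0,6,-5.7,0.3,0,0,-0.12],
  [0,10,-9.5,0.6,0,0,-0.2],
  [0,14,-13.3,0.8,0,0,-0.27],
  [0,18,-17.1,1,0,0,-0.34],
  [0,22,-20.9,1.2,0,0,-0.41],
  [0,26,-24.8,1.5,0,0,-0.48],
  [0,30,-28.6,1.7,0,0,-0.56],
  [0,34,-32.4,2,0,0,-0.63],
  [0,38,-36.2,2.2,0,0,-0.7],
  [0,42,-40,2.5,0,0,-0.78],
  [0,46,-43.8,2.7,0,0,-0.86],
  [0,50,-47.6,3,0,0,-0.94],
  [0,53,-50.5,3.1,0,0,-1.0],
  [0,54.85,-52.2,3.16,0,0,-1.02],
  [0,54.85,-52.2,3.16,0,0,-1.02],
  [0,54.85,-52.2,3.16,0,0,-1.02],
  [0,54.85,-52.2,3.16,0,0,-1.02],
])

```text
t: 1.9
tcp_pos: [0.536, 0.1537, 0.1991]
tool_rot: [0.737, 0.676, -0.001, -0.0]
force: [-0.0, -0.2, 1.1]
finger_gap: 1.002
```

```bash
python3 - <<'E'
from h import *
s=manip.sense();R0=Ro.from_quat(s["tool_rot"]);m=manip.camera_model("wrist")
cv2.imwrite("pics/w1.png",manip.snapshot("wrist")[...,::-1])
print(s["tcp_pos"],s["q"],s["force"],delta(s["tcp_pos"],R0,[*slot(H,3),.2],R(H[1])))
print(m["mtx"],m["cam_to_world"])
import pickle;pickle.dump(m,open("w1.pkl","wb"))
E
```

```text
[0.53602074 0.15372777 0.19910682] [ 7.91547446e-02  4.78645290e-01  1.63598997e+00 -5.42453586e-04
  1.02854863e+00  1.64466204e-01] [-0.0145772  -0.22523882  1.07309022] (array([ 0.06,  0.03, -0.09]), array([-0.001,  0.001,  0.002]))
[[285.48487251   0.         317.37212804]
 [  0.         285.48487251 197.1095017 ]
 [  0.           0.           1.        ]] [[ 0.9964396  -0.08027382 -0.02577275  0.54372865]
 [-0.08430118 -0.9529844  -0.29105676  0.22647547]
 [-0.0011968   0.29219316 -0.95635858  0.34186626]
 [ 0.          0.          0.          1.        ]]
```

View pics/w1.png

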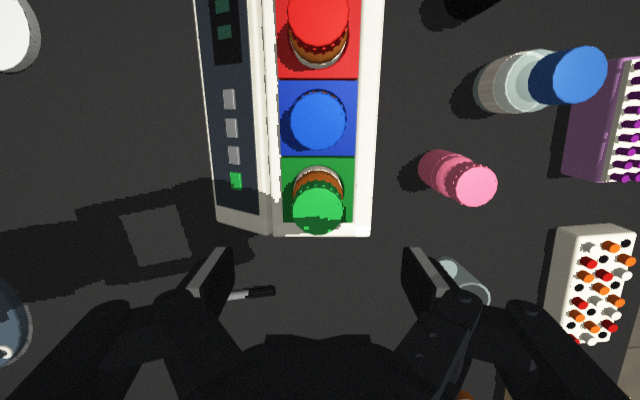

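The wrist view shows the green cap at (317,208), blue at (317,121) and red at (318,20), with the open jaws front and back of the green row. I'll cross-check these positions against the fit.

```bash
python3 - <<'E'
from h import *
import pickle;m=pickle.load(open("w1.pkl","rb"))
for c,i in(((317.5,207.5),3),((317,120.5),2)): print(plane("wrist",c,.145,m),slot(H,i))
E
```

```text
[0.5378484  0.15865978 0.145     ] [0.53635853 0.15426308]
[0.54267651 0.2197758  0.145     ] [0.54191951 0.21802103]
```

drive_tool([
  [0,0.15,0.1,2,0,0,0],
  [0,0.15,0.1,4.5,0,0,0],
  [0,0.15,0.1,7,0,0,0],
  [0,0.15,0.1,8.5,0,0,0],
  [0,0.15,0.1,8.5,0,0,0],
  [100,0.15,0.1,8.5,0,0,0],
  [100,0.15,0.1,8.5,0,0,0],
  [255,0.15,0.1,8.5,0,0,0],
  [255,0.15,0.1,8.5,0,0,0],
  [255,0.15,0.1,8.5,0,0,0],
  [255,0.15,0.1,8.5,0,0,0],
  [255,0.15,0.1,8.5,0,0,0],
  [255,0.15,0.1,8.5,0,0,0],
], force=45)

```text
t: 3.25
tcp_pos: [0.5382, 0.1548, 0.1159]
tool_rot: [0.737, 0.676, 0.001, 0.001]
force: [-1.4, 0.7, 5.8]
finger_gap: 0.431
```

drive_tool([
  [255,0,0,-0.5,0,0,0],
  [255,0,0,-1.5,0,0,0],
  [255,0,0,-2.5,0,0,0],
  [255,0,0,-3.5,0,0,0],
  [255,0,0,-4.5,0,0,0],
  [255,0,0,-5.5,0,0,0],
  [255,0,0,-6.5,0,0,0],
  [255,0,0,-6.5,0,0,0],
  [255,0,0,-6.5,0,0,0],
])

```text
t: 4.15
tcp_pos: [0.5378, 0.1547, 0.18]
tool_rot: [0.737, 0.676, 0.0, 0.0]
force: [0.5, 0.1, -2.4]
finger_gap: 0.431
```

```bash
python3 - <<'E'
from h import *
s=manip.sense();R0=Ro.from_quat(s["tool_rot"])
cv2.imwrite("pics/w2.png",manip.snapshot("wrist")[...,::-1])
print(s["tcp_pos"],s["finger_gap"],s["force"],delta(s["tcp_pos"],R0,[*slot(K,3),s["tcp_pos"][2]],R(K[1])))
E
```

```text
[0.53780313 0.15470635 0.18000826] 0.4311799525128207 [ 0.52354561  0.0916886  -2.3756472 ] (array([-51.23,  -0.85,  -0.  ]), array([ 0.   , -0.   ,  0.061]))
```

View pics/w2.png

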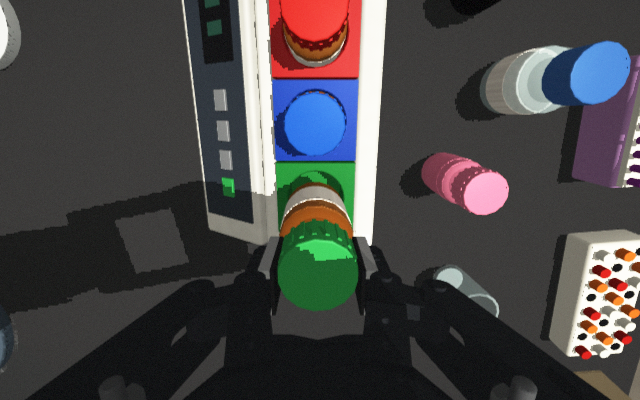

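The wrist view shows the green bottle held upright at (317,265), with its bore empty. Now I'll carry it to the rack's rightmost place.

drive_tool([
  [255,-0.7,0,0,0,0,0],
  [255,-2.2,0,0,0,0,0],
  [255,-4.5,-0.1,0,0,0,0.005],
  [255,-7.5,-0.1,0,0,0,0.01],
  [255,-11,-0.2,0,0,0,0.015],
  [255,-14.5,-0.2,0,0,0,0.02],
  [255,-18,-0.3,0,0,0,0.02],
  [255,-21.5,-0.4,0,0,0,0.025],
  [255,-25,-0.4,0,0,0,0.03],
  [255,-28.5,-0.5,0,0,0,0.035],
  [255,-32,-0.5,0,0,0,0.04],
  [255,-35.5,-0.6,0,0,0,0.045],
  [255,-39,-0.6,0,0,0,0.05],
  [255,-42.5,-0.7,0,0,0,0.055],
  [255,-45.5,-0.8,0,0,0,0.06],
  [255,-48,-0.85,0,0,0,0.061],
  [255,-50,-0.85,0,0,0,0.061],
  [255,-51,-0.85,0,0,0,0.061],
  [255,-51.2,-0.85,0,0,0,0.061],
  [255,-51.2,-0.85,0,0,0,0.061],
])

```text
t: 6.2
tcp_pos: [0.4845, -0.354, 0.1794]
tool_rot: [0.757, 0.653, 0.0, -0.001]
force: [-0.2, 0.4, -1.6]
finger_gap: 0.432
```

```bash
python3 - <<'E'
from h import *
import pickle
s=manip.sense();R0=Ro.from_quat(s["tool_rot"])
m=manip.camera_model("wrist");pickle.dump(m,open("w3.pkl","wb"))
cv2.imwrite("pics/w3.png",manip.snapshot("wrist")[...,::-1])
print(s["tcp_pos"],s["finger_gap"],delta(s["tcp_pos"],R0,[*slot(K,3),.18],R(K[1])))
E
```

```text
[ 0.48450198 -0.35396432  0.17940535] 0.43235820833728184 (array([-0.09,  0.05, -0.06]), array([-0.001, -0.001, -0.   ]))
```

View pics/w3.png

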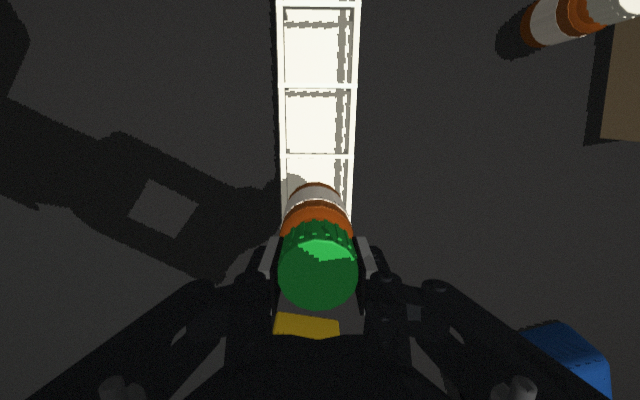

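The bottle hangs over the rightmost compartment. Dividers appear at rows 155, 87 and 5, and the side walls at columns 283 and 351 on row 155. I'll check the rack pose from these pixels.

```bash
python3 - <<'E'
from h import *
import pickle;m=pickle.load(open("w3.pkl","rb"))
c,a=K
B=np.array([[-np.sin(a),np.cos(a)],[np.cos(a),np.sin(a)]])
g=cv2.imread("pics/w3.png",0).astype(int)
print("cols",g[130,265:365:1].tolist())
print("rows",g[75:165,310].tolist())
for px in((318,155),(318,88),(318,5),(280,120),(354,120),(276,30),(361,30)): print(px,(B@(plane("wrist",px,.046,m)[:2]-c)).round(4))
E
```

```text
cols [46, 50, 47, 46, 50, 45, 46, 42, 19, 24, 25, 24, 21, 43, 157, 246, 246, 246, 246, 244, 191, 214, 246, 246, 246, 246, 246, 246, 245, 246, 246, 246, 246, 246, 245, 246, 246, 246, 245, 246, 246, 245, 246, 246, 246, 246, 247, 246, 246, 246, 246, 247, 245, 246, 246, 246, 246, 246, 246, 246, 247, 246, 246, 247, 247, 246, 246, 246, 246, 246, 243, 136, 136, 136, 135, 132, 164, 246, 247, 247, 243, 133, 131, 127, 211, 247, 246, 246, 246, 243, 95, 45, 49, 44, 46, 49, 45, 48, 49, 48]
rows [246, 247, 246, 245, 246, 246, 246, 247, 249, 249, 249, 249, 233, 211, 247, 247, 230, 135, 132, 135, 199, 244, 246, 246, 246, 246, 246, 246, 246, 246, 247, 246, 246, 246, 246, 246, 246, 247, 246, 247, 245, 247, 247, 246, 246, 246, 246, 246, 247, 247, 247, 246, 246, 246, 246, 246, 246, 246, 246, 246, 246, 247, 246, 246, 246, 246, 246, 246, 246, 246, 247, 247, 247, 246, 246, 246, 246, 237, 203, 231, 247, 248, 244, 240, 246, 246, 247, 246, 246, 246]
(318, 155) [-0.0634  0.0015]
(318, 88) [-0.0026  0.0014]
(318, 5) [0.0627 0.0013]
(280, 120) [-0.0306 -0.0341]
(354, 120) [-0.0306  0.0351]
(276, 30) [ 0.044  -0.0347]
(361, 30) [0.0441 0.0383]
```

The rack pose is confirmed to 1–2 mm. Lowering.

drive_tool([
  [255,-0.1,0.1,0.8,0,0,0],
  [255,-0.1,0.1,2.3,0,0,0],
  [255,-0.1,0.1,3.8,0,0,0],
  [255,-0.1,0.1,5.3,0,0,0],
  [255,-0.1,0.1,6.8,0,0,0],
  [255,-0.1,0.1,8.3,0,0,0],
  [255,-0.1,0.1,9.3,0,0,0],
  [255,-0.1,0.1,10,0,0,0],
  [255,-0.1,0.1,10.4,0,0,0],
  [255,-0.1,0.1,10.6,0,0,0],
  [255,-0.1,0.1,10.6,0,0,0],
  [255,-0.1,0.1,10.6,0,0,0],
])

```text
t: 7.45
tcp_pos: [0.4859, -0.3561, 0.0742]
tool_rot: [0.757, 0.653, 0.0, 0.001]
force: [0.8, 0.2, -1.1]
finger_gap: 0.431
```

drive_tool([
  [255,0,0,0.1,0,0,0],
  [255,0,0,0.2,0,0,0],
  [255,0,0,0.2,0,0,0],
  [110,0,0,0.2,0,0,0],
  [90,0,0,0.2,0,0,0],
  [40,0,0,0.2,0,0,0],
  [0,0,0,0.2,0,0,0],
  [0,0,0,0.2,0,0,0],
  [0,0,0,0.2,0,0,0],
  [0,0,0,0.2,0,0,0],
  [0,0,0,-2,0,0,0],
  [0,0,0,-5,0,0,0],
  [0,0,0,-8,0,0,0],
  [0,0,0,-11,0,0,0],
  [0,0,0,-11.6,0,0,0],
  [0,0,0,-11.6,0,0,0],
])

```text
t: 9.05
tcp_pos: [0.4861, -0.3562, 0.1908]
tool_rot: [0.757, 0.653, 0.0, 0.001]
force: [0.4, -0.2, -0.6]
finger_gap: 1.0
```

```bash
python3 - <<'E'
from h import *
import pickle
s=manip.sense();R0=Ro.from_quat(s["tool_rot"])
m=manip.camera_model("wrist")
cv2.imwrite("pics/w4.png",manip.snapshot("wrist")[...,::-1])
print(s["t"],s["tcp_pos"],s["finger_gap"],delta(s["tcp_pos"],R0,[*(slot(H,2)+[.001,.001]),.19],R(H[1])))
E
```

```text
9.05 [ 0.48611799 -0.3562092   0.19078507] 1.000098715330266 (array([ 5.773e+01, -2.860e+00, -3.000e-02]), array([ 0.002,  0.002, -0.061]))
```

View pics/w4.png

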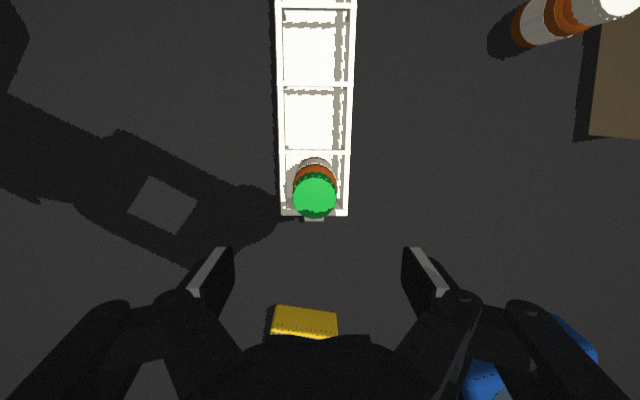

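The green bottle stands free and centred in the rightmost compartment, cap at (315,195). Next is blue.

drive_tool([
  [0,1.5,-0.1,0,0,0,0],
  [0,5,-0.3,0,0,0,-0.005],
  [0,9,-0.5,0,0,0,-0.01],
  [0,13,-0.7,0,0,0,-0.015],
  [0,17,-0.9,0,0,0,-0.02],
  [0,21,-1.1,0,0,0,-0.025],
  [0,25,-1.3,0,0,0,-0.03],
  [0,29,-1.5,0,0,0,-0.035],
  [0,33,-1.7,0,0,0,-0.04],
  [0,37,-1.9,0,0,0,-0.045],
  [0,41,-2.1,0,0,0,-0.05],
  [0,45,-2.3,0,0,0,-0.055],
  [0,49,-2.5,0,0,0,-0.061],
  [0,53,-2.7,0,0,0,-0.061],
  [0,56,-2.8,0,0,0,-0.061],
  [0,57.5,-2.86,0,0,0,-0.061],
  [0,57.73,-2.86,0,0,0,-0.061],
  [0,57.73,-2.86,0,0,0,-0.061],
  [0,57.73,-2.86,0,0,0,-0.061],
])

```text
t: 11.0
tcp_pos: [0.5421, 0.2181, 0.1893]
tool_rot: [0.738, 0.675, -0.001, -0.0]
force: [-0.8, 0.9, 1.3]
finger_gap: 1.001
```

drive_tool([
  [0,0,0,1.5,0,0,0],
  [0,0,0,4,0,0,0],
  [0,0,0,6.5,0,0,0],
  [0,0,0,7.5,0,0,0],
  [0,0,0,7.5,0,0,0],
  [100,0,0,7.5,0,0,0],
  [100,0,0,7.5,0,0,0],
  [255,0,0,7.5,0,0,0],
  [255,0,0,7.5,0,0,0],
  [255,0,0,7.5,0,0,0],
  [255,0,0,7.5,0,0,0],
  [255,0,0,7.5,0,0,0],
  [255,0,0,7.5,0,0,0],
])

```text
t: 12.3
tcp_pos: [0.543, 0.2197, 0.1159]
tool_rot: [0.737, 0.676, 0.001, 0.0]
force: [-1.3, 0.3, 7.0]
finger_gap: 0.433
```

drive_tool([
  [255,0,0,-0.5,0,0,0],
  [255,0,0,-1.5,0,0,0],
  [255,0,0,-2.5,0,0,0],
  [255,0,0,-3.5,0,0,0],
  [255,0,0,-4.5,0,0,0],
  [255,0,0,-5.5,0,0,0],
  [255,0,0,-6.5,0,0,0],
  [255,0,0,-6.5,0,0,0],
  [255,0,0,-6.5,0,0,0],
])

```text
t: 13.2
tcp_pos: [0.5425, 0.2195, 0.18]
tool_rot: [0.737, 0.676, 0.0, 0.0]
force: [-0.1, 0.2, -2.1]
finger_gap: 0.432
```

```bash
python3 - <<'E'
from h import *
s=manip.sense();R0=Ro.from_quat(s["tool_rot"])
print(s["t"],s["tcp_pos"],s["finger_gap"],s["force"],delta(s["tcp_pos"],R0,[*(slot(K,2)+[.001,0]),s["tcp_pos"][2]],R(K[1])))
E
```

```text
13.2 [0.54253417 0.21945289 0.18000967] 0.43175205276629736 [-0.14503049  0.22123776 -2.11692052] (array([-5.133e+01, -2.700e-01, -1.000e-02]), array([ 0.   , -0.   ,  0.061]))
```

drive_tool([
  [255,-0.7,0,0,0,0,0],
  [255,-2.2,0,0,0,0,0],
  [255,-4.5,0,0,0,0,0.005],
  [255,-7.5,0,0,0,0,0.01],
  [255,-11,-0.1,0,0,0,0.015],
  [255,-14.5,-0.1,0,0,0,0.02],
  [255,-18,-0.1,0,0,0,0.02],
  [255,-21.5,-0.1,0,0,0,0.025],
  [255,-25,-0.1,0,0,0,0.03],
  [255,-28.5,-0.2,0,0,0,0.035],
  [255,-32,-0.2,0,0,0,0.04],
  [255,-35.5,-0.2,0,0,0,0.045],
  [255,-39,-0.2,0,0,0,0.05],
  [255,-42.5,-0.3,0,0,0,0.055],
  [255,-45.5,-0.3,0,0,0,0.06],
  [255,-48,-0.3,0,0,0,0.061],
  [255,-50,-0.3,0,0,0,0.061],
  [255,-51.1,-0.3,0,0,0,0.061],
  [255,-51.3,-0.3,0,0,0,0.061],
  [255,-51.3,-0.3,0,0,0,0.061],
])

```text
t: 15.2
tcp_pos: [0.4946, -0.2908, 0.1795]
tool_rot: [0.758, 0.653, 0.0, -0.001]
force: [0.1, 0.7, -1.7]
finger_gap: 0.431
```

drive_tool([
  [255,0,0.1,0.8,0,0,0],
  [255,0,0.1,2.3,0,0,0],
  [255,0,0.1,3.8,0,0,0],
  [255,0,0.1,5.3,0,0,0],
  [255,0,0.1,6.8,0,0,0],
  [255,0,0.1,8.3,0,0,0],
  [255,0,0.1,9.3,0,0,0],
  [255,0,0.1,10,0,0,0],
  [255,0,0.1,10.4,0,0,0],
  [255,0,0.1,10.6,0,0,0],
  [255,0,0.1,10.6,0,0,0],
  [255,0,0.1,10.6,0,0,0],
])

```text
t: 16.4
tcp_pos: [0.4962, -0.2918, 0.0742]
tool_rot: [0.757, 0.653, 0.0, 0.001]
force: [0.6, -0.1, -0.4]
finger_gap: 0.432
```

drive_tool([
  [255,0,0,0.1,0,0,0],
  [255,0,0,0.2,0,0,0],
  [255,0,0,0.2,0,0,0],
  [110,0,0,0.2,0,0,0],
  [90,0,0,0.2,0,0,0],
  [40,0,0,0.2,0,0,0],
  [0,0,0,0.2,0,0,0],
  [0,0,0,0.2,0,0,0],
  [0,0,0,0.2,0,0,0],
  [0,0,0,0.2,0,0,0],
  [0,0,0,-2,0,0,0],
  [0,0,0,-5,0,0,0],
  [0,0,0,-8,0,0,0],
  [0,0,0,-11,0,0,0],
  [0,0,0,-11.6,0,0,0],
  [0,0,0,-11.6,0,0,0],
])

```text
t: 18.0
tcp_pos: [0.4964, -0.2919, 0.1907]
tool_rot: [0.757, 0.653, 0.0, 0.001]
force: [0.5, 0.3, -0.0]
finger_gap: 1.002
```

```bash
python3 - <<'E'
from h import *
s=manip.sense();R0=Ro.from_quat(s["tool_rot"])
cv2.imwrite("pics/w5.png",manip.snapshot("wrist")[...,::-1])
print(s["t"],s["tcp_pos"],s["finger_gap"],delta(s["tcp_pos"],R0,[*(slot(H,1)+[.001,.001]),.19],R(H[1])))
E
```

```text
18.0 [ 0.49635424 -0.2918854   0.1906964 ] 1.0017211995191972 (array([ 5.761e+01, -3.320e+00, -2.000e-02]), array([ 0.002,  0.001, -0.061]))
```

View pics/w5.png

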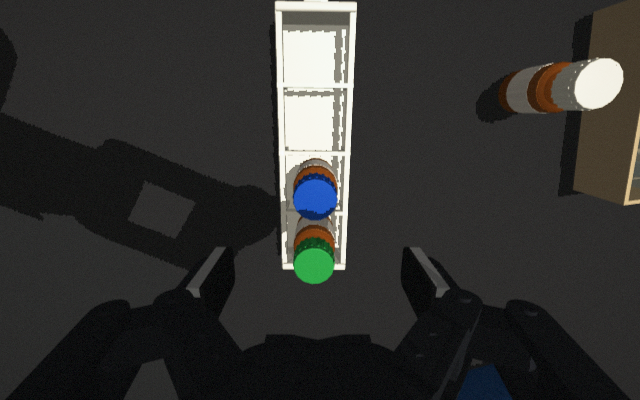

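Blue (315,197) and green (314,264) are both standing in their compartments. Next is red.

drive_tool([
  [0,1.5,-0.1,0,0,0,0],
  [0,5,-0.3,0,0,0,-0.005],
  [0,9,-0.5,0,0,0,-0.01],
  [0,13,-0.8,0,0,0,-0.015],
  [0,17,-1,0,0,0,-0.02],
  [0,21,-1.2,0,0,0,-0.025],
  [0,25,-1.5,0,0,0,-0.03],
  [0,29,-1.7,0,0,0,-0.035],
  [0,33,-1.9,0,0,0,-0.04],
  [0,37,-2.2,0,0,0,-0.045],
  [0,41,-2.4,0,0,0,-0.05],
  [0,45,-2.6,0,0,0,-0.055],
  [0,49,-2.9,0,0,0,-0.061],
  [0,53,-3.1,0,0,0,-0.061],
  [0,56,-3.2,0,0,0,-0.061],
  [0,57.4,-3.3,0,0,0,-0.061],
  [0,57.6,-3.3,0,0,0,-0.061],
  [0,57.6,-3.3,0,0,0,-0.061],
  [0,57.6,-3.3,0,0,0,-0.061],
])

```text
t: 19.95
tcp_pos: [0.5478, 0.2816, 0.1892]
tool_rot: [0.738, 0.675, -0.001, -0.0]
force: [-0.4, 0.4, 0.2]
finger_gap: 1.0
```

drive_tool([
  [0,0,0,1.5,0,0,0],
  [0,0,0,4,0,0,0],
  [0,0,0,6.5,0,0,0],
  [0,0,0,7.5,0,0,0],
  [0,0,0,7.5,0,0,0],
  [100,0,0,7.5,0,0,0],
  [100,0,0,7.5,0,0,0],
  [255,0,0,7.5,0,0,0],
  [255,0,0,7.5,0,0,0],
  [255,0,0,7.5,0,0,0],
  [255,0,0,7.5,0,0,0],
  [255,0,0,7.5,0,0,0],
  [255,0,0,7.5,0,0,0],
])

```text
t: 21.25
tcp_pos: [0.5487, 0.2834, 0.116]
tool_rot: [0.737, 0.676, 0.001, 0.0]
force: [-1.2, -0.7, 6.4]
finger_gap: 0.428
```

drive_tool([
  [255,0,0,-0.5,0,0,0],
  [255,0,0,-1.5,0,0,0],
  [255,0,0,-2.5,0,0,0],
  [255,0,0,-3.5,0,0,0],
  [255,0,0,-4.5,0,0,0],
  [255,0,0,-5.5,0,0,0],
  [255,0,0,-6.5,0,0,0],
  [255,0,0,-6.5,0,0,0],
  [255,0,0,-6.5,0,0,0],
])

```text
t: 22.15
tcp_pos: [0.5483, 0.2831, 0.18]
tool_rot: [0.737, 0.676, 0.0, 0.0]
force: [0.7, -0.1, -1.1]
finger_gap: 0.426
```

```bash
python3 - <<'E'
from h import *
s=manip.sense();R0=Ro.from_quat(s["tool_rot"])
print(s["t"],s["tcp_pos"],s["finger_gap"],s["force"],delta(s["tcp_pos"],R0,[*(slot(K,1)+[.001,0]),s["tcp_pos"][2]],R(K[1])))
E
```

```text
22.15 [0.54827171 0.28305774 0.18001667] 0.42645306056886 [ 0.69137016 -0.12900665 -1.12398337] (array([-5.133e+01,  1.100e-01, -1.000e-02]), array([ 0.   , -0.   ,  0.061]))
```

drive_tool([
  [255,-0.7,0,0,0,0,0],
  [255,-2.2,0,0,0,0,0],
  [255,-4.5,0,0,0,0,0.005],
  [255,-7.5,0,0,0,0,0.01],
  [255,-11,0,0,0,0,0.015],
  [255,-14.5,0,0,0,0,0.02],
  [255,-18,0,0,0,0,0.02],
  [255,-21.5,0,0,0,0,0.025],
  [255,-25,0,0,0,0,0.03],
  [255,-28.5,0.1,0,0,0,0.035],
  [255,-32,0.1,0,0,0,0.04],
  [255,-35.5,0.1,0,0,0,0.045],
  [255,-39,0.1,0,0,0,0.05],
  [255,-42.5,0.1,0,0,0,0.055],
  [255,-45.5,0.1,0,0,0,0.06],
  [255,-48,0.1,0,0,0,0.061],
  [255,-50,0.1,0,0,0,0.061],
  [255,-51.1,0.1,0,0,0,0.061],
  [255,-51.3,0.1,0,0,0,0.061],
  [255,-51.3,0.1,0,0,0,0.061],
])

```text
t: 24.15
tcp_pos: [0.504, -0.2279, 0.1794]
tool_rot: [0.758, 0.653, -0.0, -0.001]
force: [-0.2, -0.9, -1.4]
finger_gap: 0.429
```

drive_tool([
  [255,0,0.1,0.8,0,0,0],
  [255,0,0.1,2.3,0,0,0],
  [255,0,0.1,3.8,0,0,0],
  [255,0,0.1,5.3,0,0,0],
  [255,0,0.1,6.8,0,0,0],
  [255,0,0.1,8.3,0,0,0],
  [255,0,0.1,9.3,0,0,0],
  [255,0,0.1,10,0,0,0],
  [255,0,0.1,10.4,0,0,0],
  [255,0,0.1,10.6,0,0,0],
  [255,0,0.1,10.6,0,0,0],
  [255,0,0.1,10.6,0,0,0],
])

```text
t: 25.35
tcp_pos: [0.506, -0.2285, 0.0742]
tool_rot: [0.757, 0.653, 0.0, 0.001]
force: [0.1, 0.5, -1.1]
finger_gap: 0.432
```

drive_tool([
  [255,0,0,0.1,0,0,0],
  [255,0,0,0.2,0,0,0],
  [255,0,0,0.2,0,0,0],
  [110,0,0,0.2,0,0,0],
  [90,0,0,0.2,0,0,0],
  [40,0,0,0.2,0,0,0],
  [0,0,0,0.2,0,0,0],
  [0,0,0,0.2,0,0,0],
  [0,0,0,0.2,0,0,0],
  [0,0,0,0.2,0,0,0],
  [0,0,0,-2,0,0,0],
  [0,0,0,-5,0,0,0],
  [0,0,0,-8,0,0,0],
  [0,0,0,-11,0,0,0],
  [0,0,0,-11.6,0,0,0],
  [0,0,0,-11.6,0,0,0],
])

```text
t: 26.95
tcp_pos: [0.5061, -0.2285, 0.1907]
tool_rot: [0.757, 0.653, 0.0, 0.001]
force: [-0.6, 0.5, -0.6]
finger_gap: 1.005
```

```bash
python3 - <<'E'
from h import *
s=manip.sense();R0=Ro.from_quat(s["tool_rot"])
cv2.imwrite("pics/w6.png",manip.snapshot("wrist")[...,::-1])
print(s["t"],s["tcp_pos"],s["finger_gap"],delta(s["tcp_pos"],R0,[*(slot(H,0)+[.001,0]),.19],R(H[1])))
E
```

```text
26.95 [ 0.50612828 -0.22854497  0.19073553] 1.0051096230672072 (array([57.49, -3.72, -0.  ]), array([ 0.002,  0.001, -0.061]))
```

View pics/w6.png

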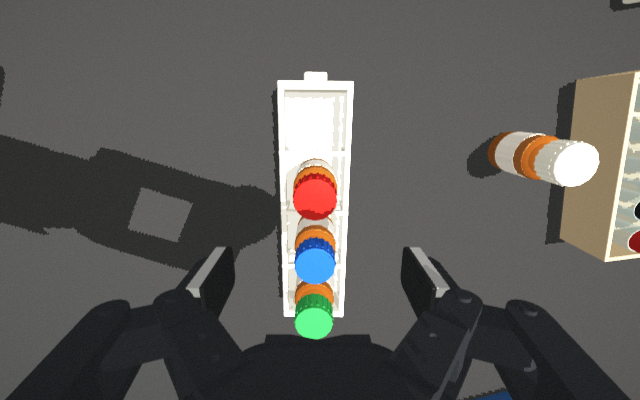

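Red (315,196), blue (315,262) and green (314,320) are standing in their compartments. The last one is yellow.

drive_tool([
  [0,1.5,-0.1,0,0,0,0],
  [0,5,-0.3,0,0,0,-0.005],
  [0,9,-0.6,0,0,0,-0.01],
  [0,13,-0.8,0,0,0,-0.015],
  [0,17,-1.1,0,0,0,-0.02],
  [0,21,-1.4,0,0,0,-0.025],
  [0,25,-1.6,0,0,0,-0.03],
  [0,29,-1.9,0,0,0,-0.035],
  [0,33,-2.1,0,0,0,-0.04],
  [0,37,-2.4,0,0,0,-0.045],
  [0,41,-2.7,0,0,0,-0.05],
  [0,45,-2.9,0,0,0,-0.055],
  [0,49,-3.2,0,0,0,-0.061],
  [0,53,-3.4,0,0,0,-0.061],
  [0,56,-3.6,0,0,0,-0.061],
  [0,57.3,-3.7,0,0,0,-0.061],
  [0,57.5,-3.7,0,0,0,-0.061],
  [0,57.5,-3.7,0,0,0,-0.061],
  [0,57.5,-3.7,0,0,0,-0.061],
])

```text
t: 28.9
tcp_pos: [0.5535, 0.3444, 0.1892]
tool_rot: [0.738, 0.675, -0.001, -0.0]
force: [-0.2, -0.5, 0.4]
finger_gap: 1.001
```

drive_tool([
  [0,0,0,1.5,0,0,0],
  [0,0,0,4,0,0,0],
  [0,0,0,6.5,0,0,0],
  [0,0,0,7.5,0,0,0],
  [0,0,0,7.5,0,0,0],
  [100,0,0,7.5,0,0,0],
  [100,0,0,7.5,0,0,0],
  [255,0,0,7.5,0,0,0],
  [255,0,0,7.5,0,0,0],
  [255,0,0,7.5,0,0,0],
  [255,0,0,7.5,0,0,0],
  [255,0,0,7.5,0,0,0],
  [255,0,0,7.5,0,0,0],
])

```text
t: 30.2
tcp_pos: [0.5543, 0.3463, 0.1161]
tool_rot: [0.737, 0.676, 0.001, 0.0]
force: [-1.3, -0.9, 5.2]
finger_gap: 0.428
```

drive_tool([
  [255,0,0,-0.5,0,0,0],
  [255,0,0,-1.5,0,0,0],
  [255,0,0,-2.5,0,0,0],
  [255,0,0,-3.5,0,0,0],
  [255,0,0,-4.5,0,0,0],
  [255,0,0,-5.5,0,0,0],
  [255,0,0,-6.5,0,0,0],
  [255,0,0,-6.5,0,0,0],
  [255,0,0,-6.5,0,0,0],
])

```text
t: 31.1
tcp_pos: [0.5539, 0.346, 0.18]
tool_rot: [0.737, 0.676, 0.0, 0.0]
force: [-0.7, 0.3, -1.8]
finger_gap: 0.43
```

```bash
python3 - <<'E'
from h import *
s=manip.sense();R0=Ro.from_quat(s["tool_rot"])
print(s["t"],s["tcp_pos"],s["finger_gap"],s["force"],delta(s["tcp_pos"],R0,[*(slot(K,0)+[.001,0]),s["tcp_pos"][2]],R(K[1])))
E
```

```text
31.1 [0.55386498 0.34595341 0.18003013] 0.4301282082671777 [-0.65883146  0.2611058  -1.82709345] (array([-5.125e+01,  4.900e-01, -1.000e-02]), array([ 0.   , -0.   ,  0.061]))
```

drive_tool([
  [255,-0.7,0,0,0,0,0],
  [255,-2.2,0,0,0,0,0],
  [255,-4.5,0,0,0,0,0.005],
  [255,-7.5,0.1,0,0,0,0.01],
  [255,-11,0.1,0,0,0,0.015],
  [255,-14.5,0.1,0,0,0,0.02],
  [255,-18,0.2,0,0,0,0.02],
  [255,-21.5,0.2,0,0,0,0.025],
  [255,-25,0.2,0,0,0,0.03],
  [255,-28.5,0.3,0,0,0,0.035],
  [255,-32,0.3,0,0,0,0.04],
  [255,-35.5,0.3,0,0,0,0.045],
  [255,-39,0.4,0,0,0,0.05],
  [255,-42.5,0.4,0,0,0,0.055],
  [255,-45.5,0.5,0,0,0,0.06],
  [255,-48,0.5,0,0,0,0.061],
  [255,-50,0.5,0,0,0,0.061],
  [255,-51,0.5,0,0,0,0.061],
  [255,-51.2,0.5,0,0,0,0.061],
  [255,-51.2,0.5,0,0,0,0.061],
])

```text
t: 33.1
tcp_pos: [0.5138, -0.1643, 0.1795]
tool_rot: [0.758, 0.653, -0.0, -0.001]
force: [0.5, -0.0, -1.2]
finger_gap: 0.435
```

drive_tool([
  [255,0,0.1,0.8,0,0,0],
  [255,0,0.1,2.3,0,0,0],
  [255,0,0.1,3.8,0,0,0],
  [255,0,0.1,5.3,0,0,0],
  [255,0,0.1,6.8,0,0,0],
  [255,0,0.1,8.3,0,0,0],
  [255,0,0.1,9.3,0,0,0],
  [255,0,0.1,10,0,0,0],
  [255,0,0.1,10.4,0,0,0],
  [255,0,0.1,10.6,0,0,0],
  [255,0,0.1,10.6,0,0,0],
  [255,0,0.1,10.6,0,0,0],
])

```text
t: 34.3
tcp_pos: [0.5156, -0.1649, 0.0741]
tool_rot: [0.757, 0.653, 0.0, 0.0]
force: [-0.3, -0.0, -0.6]
finger_gap: 0.432
```

drive_tool([
  [255,0,0,0.1,0,0,0],
  [255,0,0,0.2,0,0,0],
  [255,0,0,0.2,0,0,0],
  [110,0,0,0.2,0,0,0],
  [90,0,0,0.2,0,0,0],
  [40,0,0,0.2,0,0,0],
  [0,0,0,0.2,0,0,0],
  [0,0,0,0.2,0,0,0],
  [0,0,0,0.2,0,0,0],
  [0,0,0,0.2,0,0,0],
  [0,0,0,-2,0,0,0],
  [0,0,0,-5,0,0,0],
  [0,0,0,-8,0,0,0],
  [0,0,0,-11,0,0,0],
  [0,0,0,-11.6,0,0,0],
  [0,4,0,-11.6,0,0,0],
  [0,8,0,-11.6,0,0,0],
  [0,12,0,-11.6,0,0,0],
  [0,16,0,-11.6,0,0,0],
  [0,18,0,-11.6,0,0,0],
])

```text
t: 36.3
tcp_pos: [0.541, 0.0164, 0.1887]
tool_rot: [0.757, 0.654, -0.0, -0.001]
force: [0.1, 0.2, 0.6]
finger_gap: 0.998
```

```bash
python3 - <<'E'
from h import *
s=manip.sense();print(s["t"],s["tcp_pos"],s["force"])
t=manip.snapshot("top")[...,::-1]; c=manip.snapshot("scene")[...,::-1]
a=cv2.resize(t[200:290,370:530],None,fx=5,fy=5,interpolation=cv2.INTER_CUBIC)[:,:640]
b=cv2.resize(c[125:215,200:310],None,fx=5.8,fy=5.8,interpolation=cv2.INTER_CUBIC)
a=cv2.resize(t[205:285,380:520],(640,366));b=cv2.resize(c[135:205,205:300],(640,230*2))
cv2.imwrite("pics/end.png",cv2.resize(np.vstack([a,b]),None,fx=.72,fy=.72))
hsv=cv2.cvtColor(np.ascontiguousarray(t),cv2.COLOR_BGR2HSV)[205:285,380:520]
cc,aa=K;B=np.array([[-np.sin(aa),np.cos(aa)],[np.cos(aa),np.sin(aa)]])
for n,lo,hi in(("yellow",24,34),("red",170,179),("red",0,5),("blue",100,125),("green",50,85)):
    m=cv2.inRange(hsv,(lo,110,90),(hi,255,255));k,_,st,ce=cv2.connectedComponentsWithStats(m)
    if k>1:
        i=1+st[1:,4].argmax();print(n,st[i,4],(B@(plane("top",ce[i]+[380,205],.095)[:2]-cc)).round(4))
E
```

```text
36.3 [0.54101698 0.01635728 0.18872197] [0.09517879 0.20239471 0.57647957]
yellow 245 [0.0989 0.0023]
red 258 [0.0338 0.0021]
blue 254 [-0.0301  0.0018]
green 252 [-0.0942  0.0006]
```

View pics/end.png

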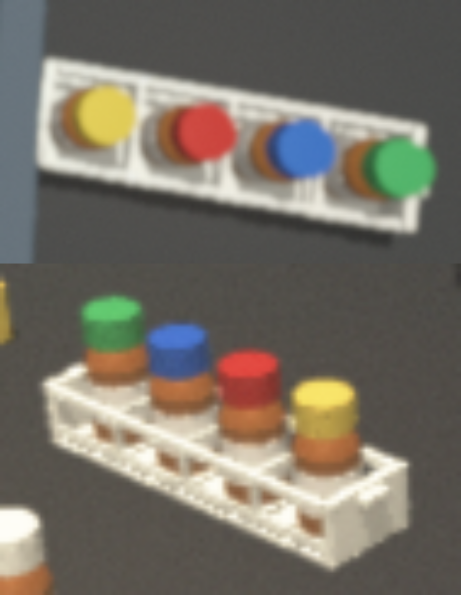

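All four bottles stand upright within about 3 mm of their compartment centres, in the order yellow, red, blue, green. The gripper is clear.

```bash
python3 -c "
from station import manip
print(manip.sign_off())"
```

```text
the job is handed in; nothing more can be done
None
```

I moved all four bottles from the heater into the rack, keeping the heater's left-to-right order (yellow, red, blue, green), and handed the job in at about 36 s of robot time. I took them from right to left, gripping each by its cap, so no bottle was carried over another.

- **Position:** in the last top view the caps were within about 3 mm of their compartment centres (x +0.6 to +2.3 mm, y +1.8 to +2.9 mm).
- **Standing:** the final top and scene views show all four upright on the rack floor. I judged this by eye and did not measure the tilt.
- **Robot:** the open gripper was clear of everything, and the tool force read about zero.

No check failed. The only disagreement was between the first wrist and top-camera readings of the cap positions, which differed by 2–4 mm. That was well within the grasp tolerance.

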